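# Put the spirit level away in its case and lock it

### The job

Draw the spirit level out from under the welded frame by its free end and let go of it on the bench, clear of the frame. Then take it again by its middle and lay it upright, as it stands now, down in the long pocket of the open case, lower the lid gently all the way closed without slamming it, and only then swing the keeper bar across the lid fully home into its clip. Leave the other tools on the bench where they are.

Things in the scene. Friction and masses are not known exactly. Their poses are not given: they have to be found in the camera images.
- level: aluminium spirit level with black end caps, a plain bar 160 long, 24 wide, 42 tall, 0.26 kg, standing on its 24 mm wide underside on the bench with just under half of its length projecting from under the frame. Origin at the centre of the underside; x along its length (both ends alike), z up. In the pocket it stands the same way up, its length along the case's y.
- frame: fixed dark steel weldment, a low bridge: deck plate 120 (x) by 130 (y), underside at height 62, top at 70, on two 8 mm side plates at x = +-56; two rounded lugs with holes stand on the deck to height 148, at x = +-35, y from -63 to -7. Open at both y ends. Origin on the bench under the centre of the deck. The level sticks out at its +y end, roughly along y.
- case: fixed grey instrument case, 130 (x) by 210 (y), rim at height 55, black rigid liner with top at 52. Origin on the bench under its centre; front faces -x, hinge along the +x rim. A steel lug for the keeper stands at its +y end. The level in place has its origin at (-10, 0, 6) in this frame.
- pocket (a point): middle of the pocket's floor, at (-10, 0, 6) in the case frame. The pocket is 38 wide (case x from -29 to +9) and 172 long (y from -86 to +86), down to the floor at height 6. In its middle (y from -32 to +32) a finger bay widens it to case x from -60 to +38, equally deep.
- lid (a joint): lid angle in rad: 0 closed, flat on the rim; grows as it opens up and back; 1.57 upright, stop at 2.0. Its stiff friction hinge holds it where it is left; 3 to 6 N at the free edge moves it. The lid is a flat plate 130 by 210, 10 thick, top at height 65 when closed, with a small thumb tab (50 wide, projecting 14) at the middle of the free edge.
- clip (a point): small steel clip on the lid's top that receives the keeper, open to the front, rises 22 above the lid, 24 long; this point is its middle on the lid's top face, at (3, 60, 65) in the case frame with the lid closed
- lid_hinge (a point): middle of the lid's hinge line, at (65, 0, 55) in the case frame; the line runs along the case's y
- lid_edge (a point): middle of the lid's free edge on its outer (top when closed) face, 130 from the hinge line
- keeper (a joint): keeper bar angle in rad: 0 fully home, lying over the lid along the case's y, in the clip; grows as it swings level out towards the case's front (-x); 1.57 points straight to the front; stop at 2.0. It stays where it is left; about 2 N at the knob moves it.
- keeper_hinge (a point): foot of the keeper's upright pivot axis, at (-10, 125, 67) in the case frame. The steel bar is 18 wide, from height 68 to 75, reaching 100 from the pivot
- keeper_knob (a point): top centre of the upright round knob on the keeper bar, 18 diameter, top at height 109, standing 34 above the bar, 90 from the pivot
- wrench: loose steel wrench lying on the bench, to be left alone; origin underneath it
- hammer: loose hammer lying on the bench, to be left alone; origin underneath it
- spray: loose upright bottle, 66 diameter, 170 tall, yellow cap, to be left alone; origin under its centre
- discs: loose stack of grinding discs, 115 diameter, 18 high, to be left alone; origin under its centre
- square: loose dark steel magnetic square, about 100 by 100, 20 high, to be left alone; origin underneath it
- brush: loose wire brush with a wooden handle lying on the bench, to be left alone; origin underneath it
- rodtin: loose upright steel rod tin, 64 diameter, 160 tall, to be left alone; origin under its centre
Things that resemble listed ones, but are neither listed nor needed, are in the scene too. Leave any orange or purple look-alike of the level alone.

How it is judged:
By the outcome, as a careful person would: the job done as asked, in the order asked, and still so for the second after the job is handed in, with the robot touching nothing.
It also fails if it takes over 72 s, if anything falls off the work surface, if the arm or the gripper's body presses on something with over 40 N, if the wrist force passes 120 N, or if a joint passes its speed limit or range.

### The arm

A 6-joint arm with a two-finger parallel gripper is mounted at the origin on the work surface. World frame = base frame: x ahead of the robot, y to its left, z up, the work surface at z = 0. Lengths are in mm, angles in rad, forces in N, time in s.
With the tool pointing down it reaches from about 350 to 875 mm from the base axis. Payload 4.2 kg.
Tool frame: the origin (TCP) lies at the very end of the fingers, on their centre line; the grasp point (between the pads) lies 19 mm behind it; z points along the fingers, y is the line along which they close (so a half turn about z gives the same grasp; the last joint's range is limited). The gripper opens to 85 mm and grips with 20 to 120 N. Pads are 22 mm wide; open, the fingers measure 114 mm over their backs; the gripper's body (76 mm by 85 mm) begins 54 mm behind the grasp point. The pads swing forward as they close: fully open they stand 13 mm farther back than shut.
Start: joints at [1.527, 0.385, 0.008, 0, -1.194, -0.259], TCP at [186.339, 596.554, 203.712] pointing down, gripper open.
Joint ranges: [-3.14, 3.14], [-1.21, 2.06], [-1.07, 1.41], [-3.16, 2.05], [-2.99, -0.16], [-3.1, 3.1]. Speed limits (rad/s): [2.79, 2.79, 3.14, 3.14, 3.14, 3.14].

### API

Orientations are given as a unit quaternion [x, y, z, w].
In Python, from bench import read_state, get_image, get_calibration, job_done gives the robot as it stands.
- The arm moves only by the shell command python3 -m creep 'ROWS'. ROWS is a JSON object of lists of equal length, an entry for each row: "translation": the shift along the world's x, y, z in cm, a list of three; "delta_rot": the turn, a rotation vector about the world's x, y, z in degrees, a list of three; "hand": the finger opening in cm, from 0 to 8.54. A call has 1 to 8 rows; each row is the pose to reach, as a shift and turn from the pose commanded when the call began; what a row does not reach only later rows make up. A row lasts 1/8 s, in which the tool goes at most 62.5 mm and 10.7 degrees, less where a joint would pass 70% of its speed; a pose out of reach is approached as far as the arm can. A call with a gripper value outside its range is refused whole. The fingers move at their own pace and stop on an object; the grip force is fixed at half the most. Time passes only in rows, so rows that repeat a pose let the fingers close. It gives the time, the measured TCP pose, the force, the opening and the grip force at its end, in the units of the state.
- read_state(): the state, without advancing time (a new reading comes with each control period).
- get_image(name): name is "side" or "top"; returns (picture, depth): 480x640x3 uint8, red, green, blue; 480x640 float32, mm along the optical axis (not along the pixel's ray), 0 where there is no reading.
- get_calibration(name): a dict with "intrinsics" (3x3 intrinsics, pixels), "dist" ([k1, k2, p1, p2, k3] as OpenCV has them; the pictures are not rectified), "xyz" and "attitude" of the camera in the world. Camera axes: x right, y down, z forward; pixel columns grow to the right and rows downward; lengths in mm; the calibration is good to about 2 mm. A picture is of the moment at which its call begins. get_calibration takes no time and is no camera call.
- job_done(): hands the job in; it is judged then, once.
The state is a dict: "clock": time; "joints": joint angles; "joint_vel": joint speeds; "joint_efforts": joint torques, N m; "position": TCP position; "ee_rot": TCP orientation; "contact_force": force on the tool from outside, world axes, zero at the start; "wrist_torque": the same for the moment, N m; "gripper_width": finger opening in mm; "grasp_force": force on a finger pad.
Only numpy, scipy, OpenCV 4.12 (cv2) and the standard library are available. Lean on these libraries where they do the work, as an engineer would, in place of code of your own. Each camera call takes 0.05 s, during which the arm holds its last target. There are 200 camera calls.

## Working session

There is one attempt and no reset: what is moved stays moved. The work goes in short steps, Python scripts to look and compute and a shell command to move; the robot and the scene stay as the last step left them, time stands still between calls to the robot, and variables do not carry over. Pictures are saved under pics/ and viewed, at most 10 in all, crops included, and the job is handed in when it is done.

```bash
mkdir -p pics; ls; cat > h.py <<'E'
import numpy as np,cv2
from bench import *
from scipy.spatial.transform import Rotation as R
def cal(n):
    c=get_calibration(n);a=np.array(c["attitude"],float)
    Rm=a if a.shape==(3,3) else R.from_quat(a).as_matrix()
    return np.array(c["intrinsics"],float),np.array(c["dist"],float),np.array(c["xyz"],float),Rm
def ray(n,uv):
    K,d,p,Rm=cal(n)
    q=cv2.undistortPoints(np.array(uv,float).reshape(-1,1,2),K,d).reshape(-1,2)
    return p,(Rm@np.c_[q,np.ones(len(q))].T).T
def plane(n,uv,z):
    p,r=ray(n,uv); return p+r*((z-p[2])/r[:,2])[:,None]
def cloud(n,depth):
    v,u=np.mgrid[:480,:640]; p,r=ray(n,np.c_[u.ravel(),v.ravel()])
    X=p+r*depth.ravel()[:,None]; X[depth.ravel()==0]=np.nan
    return X.reshape(480,640,3)
def snap(tag):
    for n in ("side","top"):
        i,d=get_image(n); cv2.imwrite(f"pics/{tag}_{n}.png",i[:,:,::-1]); np.save(f"{tag}_{n}.npy",d); np.save(f"{tag}_{n}_i.npy",i)
E
python3 - <<'E'
from h import *
snap("a")
for n in("side","top"): print(get_calibration(n))
print(read_state())
E
```

```text
pics
{'intrinsics': array([[486.84336199,   0.        , 319.68024149],
       [  0.        , 486.84336199, 237.01856029],
       [  0.        ,   0.        ,   1.        ]]), 'dist': array([-0.10208235,  0.        ,  0.        ,  0.        ,  0.        ]), 'xyz': array([  -49.45726646, -1010.72792665,   782.29071081]), 'attitude': array([ 0.83928101, -0.23435139,  0.12868872, -0.47341951])}
{'intrinsics': array([[511.29877272,   0.        , 319.98039226],
       [  0.        , 511.29877272, 249.65841848],
       [  0.        ,   0.        ,   1.        ]]), 'dist': array([0.00021787, 0.        , 0.        , 0.        , 0.        ]), 'xyz': array([ 363.62326165,  -21.84605021, 1279.4190738 ]), 'attitude': array([ 0.70829015, -0.70084589,  0.06217697, -0.05721998])}
{'clock': 0.1, 'joints': array([ 1.52661207e+00,  3.85471224e-01,  6.77201578e-03, -4.24502206e-04,
       -1.19399013e+00, -2.58603886e-01]), 'joint_vel': array([ 0.0003211 , -0.00132224,  0.0032902 ,  0.00040574,  0.0005388 ,
        0.00013948]), 'joint_efforts': array([-5.89133742e-04, -3.93319166e+01,  1.88931119e+01,  4.19799954e+00,
       -2.57140353e-03,  8.34544636e-06]), 'position': array([186.17991962, 596.03126301, 202.7413963 ]), 'ee_rot': array([ 9.88549518e-01, -1.50893724e-01, -9.48735062e-05,  9.62180794e-04]), 'contact_force': array([-0.75765326,  0.47471011,  0.59479285]), 'wrist_torque': array([ 0.02727776, -0.01061401,  0.0104239 ]), 'grasp_force': 0.0, 'gripper_width': 85.41235028190313}
```

View pics/a_top.png

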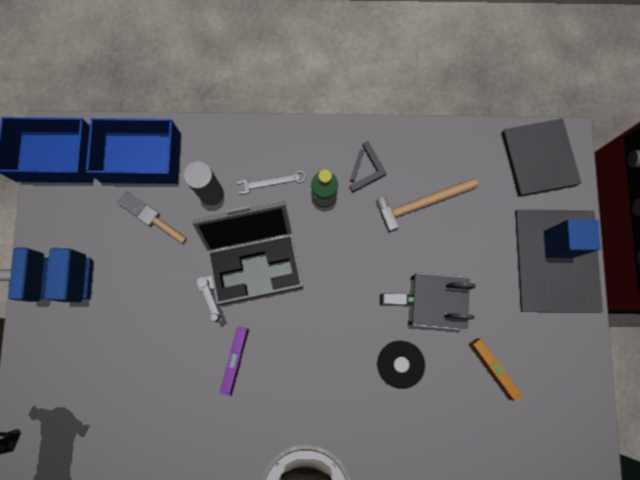

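View pics/a_side.png

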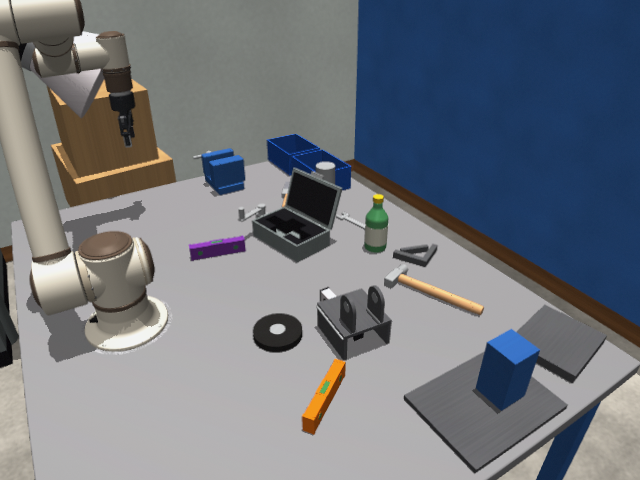

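Candidates for the level: silver bar with black cap at top (397,299), projecting from the frame; purple bar (233,361); orange bar (497,370). I choose the silver one and will check it in a crop.

```bash
python3 - <<'E'
from h import *
i=np.load("a_top_i.npy");C=cloud("top",np.load("a_top.npy"))
S=cloud("side",np.load("a_side.npy"))
a=cv2.resize(i[265:340,370:480],None,fx=5,fy=5,interpolation=2)
b=cv2.resize(i[195:335,185:310],None,fx=4,fy=4,interpolation=2)
o=np.zeros((560,1050,3),np.uint8);o[:375,:550]=a;o[:560,550:]=b
cv2.imwrite("pics/a_crop.png",cv2.resize(o[:,:,::-1],(800,427)))
def rect(X,m):
    p=X[m][:,:2].astype(np.float32); r=cv2.minAreaRect(p); return len(p),np.round(r[0],1),np.round(r[1],1),round(r[2],1)
def near(X,c,s): return (abs(X[...,0]-c[0])<s)&(abs(X[...,1]-c[1])<s)
fc=plane("top",[[440,300]],66)[0];lc=plane("top",[[397,299]],42)[0];cc=plane("top",[[255,268]],52)[0]
print(fc,lc,cc)
for n,X in(("top",C),("side",S)):
    Z=X[...,2]; print(n)
    m=near(X,fc,110)&(Z>62)&(Z<78); print("deck",rect(X,m),np.median(Z[m]))
    m=near(X,lc,55)&(Z>34)&(Z<50)&(X[...,1]>fc[1]+62); print("level",rect(X,m),np.median(Z[m]))
    m=near(X,cc,140)&(Z>46)&(Z<62); print("rim",rect(X,m),np.median(Z[m]))
    m=near(X,cc,140)&(Z>0)&(Z<13); print("low",m.sum())
    m=near(X,cc,160)&(Z>63)&(X[...,0]<cc[0]+20); print("keeper",rect(X,m) if m.sum()>3 else 0, np.histogram(Z[m],bins=range(60,125,5))[0])
    m=near(X,cc,200)&(Z>80)&(X[...,0]>cc[0]+30); print("lid",rect(X,m),Z[m].max())
E
```

```text
[ 452.84253201 -315.24513155   66.        ] [ 455.93045055 -216.94618064   42.        ] [526.4126945 127.2418212  52.       ]
top
deck (2662, array([ 451.7, -316.1]), array([131.6, 127.7]), 85.5) 69.94583518330319
level (328, array([ 435.7, -215.1]), array([75.6, 67.3]), 88.4) 42.27828332187096
rim (3098, array([523.7, 146.8]), array([135.3, 244.5]), 12.9) 52.50502206576027
low 3889
keeper (403, array([448.2, 232.2]), array([111.9,  23.2]), 22.5) [  0  14 142 164  22   5   2   4   2  39   9   0]
lid (3797, array([650.2, 107.5]), array([152.6, 353.2]), 0.0) 193.5556421465178
side
deck (1611, array([ 449.4, -317.4]), array([137.6, 126.8]), 85.9) 69.69187429911403
level (113, array([ 455.6, -197.9]), array([44. , 25.8]), 86.5) 41.962526391397546
rim (1341, array([525.1, 143.1]), array([146.7, 248.4]), 12.1) 50.58052287953592
low 899
keeper (209, array([446.3, 229.3]), array([116.6,  23.8]), 23.8) [ 3 34 86 24 10 12  8  9 11 12  0  0]
lid (2459, array([651.3, 102.9]), array([155.1, 353. ]), 1.2) 187.29799171188722
```

View pics/a_crop.png

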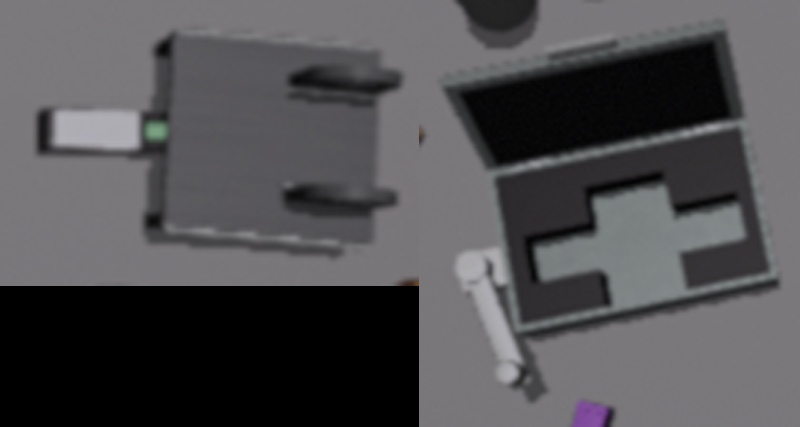

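The crop shows a silver bar with black cap and green vial, standing under the frame's left end. The case is open to the back, with its lid beyond upright and the keeper pointing to the front-left (pivot at crop (472,267), knob at (508,373)).

```bash
python3 - <<'E'
from h import *
i=np.load("a_top_i.npy");
for n in("top","side"):
    X=cloud(n,np.load(f"a_{n}.npy"));Z=X[...,2];print(n)
    m=(abs(X[...,0]-455)<30)&(X[...,1]>-245)&(X[...,1]<-150)&(Z>37)&(Z<48)
    P=X[m];r=cv2.minAreaRect(P[:,:2].astype(np.float32));print("level",m.sum(),r,P.min(0).round(1),P.max(0).round(1))
    l=cv2.fitLine(P[:,:2].astype(np.float32),2,0,.1,.1).ravel();print(np.round(l,3))
    # lid plane
    m=(Z>80)&(abs(X[...,0]-600)<45)&(abs(X[...,1]-130)<85)
    P=X[m];c=np.median(P,0);u,s,v=np.linalg.svd(P-P.mean(0),full_matrices=False);print("lid",m.sum(),P.mean(0),v[2],P[P[:,2].argmax()])
    # keeper
    m=(abs(X[...,0]-450)<75)&(abs(X[...,1]-225)<50)&(Z>66)&(Z<77)
    P=X[m];print("bar",m.sum(),cv2.minAreaRect(P[:,:2].astype(np.float32)))
    m=(abs(X[...,0]-450)<75)&(abs(X[...,1]-225)<50)&(Z>102)&(Z<116)
    P=X[m];print("knob",m.sum(),P.mean(0),P.min(0),P.max(0))
def w(c,z): 
    c=np.array(c)*1.3125; return plane("top",np.c_[185+(c[:,0]-550)/4-.4,195+c[:,1]/4-.4],z)[:,:2]
K=w([(520,328),(775,272),(742,122),(497,172)],55);print("corners",K.round(1),K.mean(0))
for a,b in((0,1),(3,2),(0,3),(1,2)):
    e=K[b]-K[a];print(np.linalg.norm(e).round(1),np.degrees(np.arctan2(e[1],e[0])).round(1))
print("knob",w([(508,373)],109),"pivot",w([(472,265)],78))
# pocket floor pixels
X=cloud("top",np.load("a_top.npy"));Z=X[...,2]
m=(Z>-2)&(Z<14); m2=np.zeros_like(m); m2[225:302,212:300]=1
n,L,st,ce=cv2.connectedComponentsWithStats((m&m2).astype(np.uint8))
lab=L[272,258]; P=X[L==lab]; print("pocket",st[lab],np.median(P[:,2]),cv2.minAreaRect(P[:,:2].astype(np.float32)))
E
```

```text
top
level 275 ((457.34381103515625, -211.2404022216797), (66.63160705566406, 24.427600860595703), 88.51654052734375) [ 444.3 -244.2   37.1] [ 470.3 -178.    47.7]
[ 9.00000e-03  1.00000e+00  4.57194e+02 -2.10668e+02]
lid 2072 [618.55040942 136.32495566 136.05171411] [-0.91190708 -0.20280107  0.35678733] [629.92858187 177.00784263 193.55564215]
bar 235 ((447.6296081542969, 229.62217712402344), (109.48886108398438, 22.263118743896484), 25.36173439025879)
knob 49 [406.63494469 211.79245433 108.11201536] [399.05930713 203.41873418 104.85545623] [414.86250293 219.51859714 112.69430951]
side
level 107 ((455.5708923339844, -197.8646697998047), (44.01609802246094, 25.804210662841797), 86.48149108886719) [ 442.5 -220.1   37.2] [ 469.6 -175.7   45.6]
[ 3.10000e-02  1.00000e+00  4.55200e+02 -1.98179e+02]
lid 1470 [617.11243191 128.74966239 129.79963234] [-0.91376865 -0.20962617  0.34797086] [631.36897615 167.85589666 187.29799171]
bar 131 ((446.2982482910156, 229.25604248046875), (116.55120849609375, 23.755197525024414), 23.76121711730957)
knob 20 [403.40899935 209.3799668  105.60962704] [396.18522288 202.0102798  102.28765586] [412.03698341 220.81280914 109.77327069]
corners [[442.8 213.1]
 [488.9  14.4]
 [609.1  42.7]
 [566.3 236.7]] [526.75057123 126.72225311]
204.0 -76.9
198.6 -77.6
125.7 10.8
123.5 13.3
knob [[405.85483635 210.16973936]] pivot [[489.43472992 247.78686118]]
pocket [ 221  253   71   42 1508] 6.114403875113226 ((517.5975341796875, 129.004150390625), (94.17178344726562, 172.06582641601562), 13.241644859313965)
```

```bash
python3 -m creep '{"translation":[[2.9,-5,0],[5.9,-9.9,0],[8.8,-14.9,0],[11.7,-19.9,0],[14.6,-24.8,0],[17.5,-29.8,0],[20.5,-34.7,0],[23.4,-39.7,0]],"delta_rot":[[0,0,-9.2],[0,0,-18.4],[0,0,-27.6],[0,0,-36.8],[0,0,-46],[0,0,-55.2],[0,0,-64.4],[0,0,-73.6]],"hand":[8.5,8.5,8.5,8.5,8.5,8.5,8.5,8.5]}'
python3 -m creep '{"translation":[[0.5,-5.6,0],[1,-11.2,0],[1.5,-16.8,0],[2,-22.4,0],[2.5,-28,-1],[3,-33.6,-3],[3.6,-39.5,-6],[3.7,-39.7,-9]],"delta_rot":[[0,0,0],[0,0,0],[0,0,0],[0,0,0],[0,0,0],[0,0,0],[0,0,0],[0,0,0]],"hand":[7,7,7,7,7,7,7,7]}'
python3 - <<'E'
from h import *
# refine case pose from the first top view: rim extents in the case axes
X=cloud("top",np.load("a_top.npy"));Z=X[...,2]
for yaw in(12.3,12.8,13.3):
    a=np.radians(yaw);ex=np.array([np.cos(a),np.sin(a)]);ey=np.array([-ex[1],ex[0]])
    q=X[...,:2]-np.array([526.5,129]);x=q@ex;y=q@ey
    rim=(Z>47)&(Z<60)&(abs(x)<80)&(abs(y)<118)
    fl=(Z>0)&(Z<13)
    o=[]
    for s in(-90,-70,-50,50,70): 
        k=rim&(abs(y-s)<6); o.append(round(x[k].min(),1))
    o2=[]
    for s in(-55,-30,0,30,50):
        k=rim&(abs(x-s)<6); o2.append((round(y[k].min(),1),round(y[k].max(),1)))
    o3=[]
    for s in(-20,-10,0):
        k=fl&(abs(x-s)<4)&(abs(y)<97);o3.append((round(y[k].min(),1),round(y[k].max(),1)))
    o4=[]
    for s in(-60,-45,45,60):
        k=fl&(abs(y-s)<5)&(abs(x)<40);o4.append((round(x[k].min(),1),round(x[k].max(),1)))
    print(yaw,"front",o,"ends",o2,"pock y",o3,"pock x",o4)
E
```

```text
clock: 1.1
position: [420.8, 197.8, 203.6]
ee_rot: [-0.699, 0.715, 0.0, -0.0]
contact_force: [1.6, -0.1, -0.1]
gripper_width: 84.7
grasp_force: 0.0
clock: 2.1
position: [457.2, -200.5, 112.6]
ee_rot: [-0.699, 0.715, -0.0, 0.0]
contact_force: [0.5, 0.6, 0.5]
gripper_width: 69.8
grasp_force: 0.0
12.3 front [np.float64(-65.4), np.float64(-65.4), np.float64(-65.2), np.float64(-66.1), np.float64(-65.9)] ends [(np.float64(-104.4), np.float64(105.5)), (np.float64(-104.0), np.float64(112.8)), (np.float64(-104.1), np.float64(116.8)), (np.float64(-103.6), np.float64(106.0)), (np.float64(-103.7), np.float64(105.6))] pock y [(np.float64(-84.1), np.float64(86.9)), (np.float64(-83.9), np.float64(87.3)), (np.float64(-83.5), np.float64(87.0))] pock x [(np.float64(-22.6), np.float64(9.7)), (np.float64(-23.2), np.float64(9.5)), (np.float64(-23.4), np.float64(9.1)), (np.float64(-23.3), np.float64(8.8))]
12.8 front [np.float64(-66.1), np.float64(-65.9), np.float64(-65.6), np.float64(-65.7), np.float64(-65.3)] ends [(np.float64(-103.9), np.float64(106.0)), (np.float64(-103.7), np.float64(113.0)), (np.flo
[... 303 characters left out ...]
5), np.float64(9.0)), (np.float64(-23.0), np.float64(9.4)), (np.float64(-22.8), np.float64(9.3))]
13.3 front [np.float64(-66.9), np.float64(-66.5), np.float64(-66.1), np.float64(-65.2), np.float64(-64.8)] ends [(np.float64(-103.4), np.float64(106.4)), (np.float64(-103.4), np.float64(113.2)), (np.float64(-104.1), np.float64(116.8)), (np.float64(-104.1), np.float64(105.5)), (np.float64(-104.6), np.float64(104.8))] pock y [(np.float64(-83.7), np.float64(87.2)), (np.float64(-83.8), np.float64(87.5)), (np.float64(-84.0), np.float64(87.1))] pock x [(np.float64(-23.7), np.float64(8.6)), (np.float64(-23.9), np.float64(8.6)), (np.float64(-22.6), np.float64(9.8)), (np.float64(-22.3), np.float64(9.8))]
```

```bash
python3 -m creep '{"translation":[[0,0,-4],[0,0,-8],[0,0,-9.6],[0,0,-9.6],[0,0,-9.6],[0,0,-9.6],[0,0,-9.6],[0,0,-9.6]],"delta_rot":[[0,0,0],[0,0,0],[0,0,0],[0,0,0],[0,0,0],[0,0,0],[0,0,0],[0,0,0]],"hand":[7,7,7,5,2,2,2,2]}'
```

```text
clock: 3.1
position: [457.6, -197.4, 18.2]
ee_rot: [-0.701, 0.713, -0.0, 0.0]
contact_force: [0.2, 0.3, 0.1]
gripper_width: 19.9
grasp_force: 0.0
```

```bash
python3 - <<'E'
from h import *
snap("b")
i=np.load("b_side_i.npy");j=np.load("b_top_i.npy")
a=cv2.resize(i[250:370,270:410],None,fx=4,fy=4,interpolation=2)
cv2.imwrite("pics/b_crop.png",a[:,:,::-1]);print(read_state()["gripper_width"],read_state()["grasp_force"])
E
```

```text
19.857639055572633 0.0
```

View pics/b_crop.png

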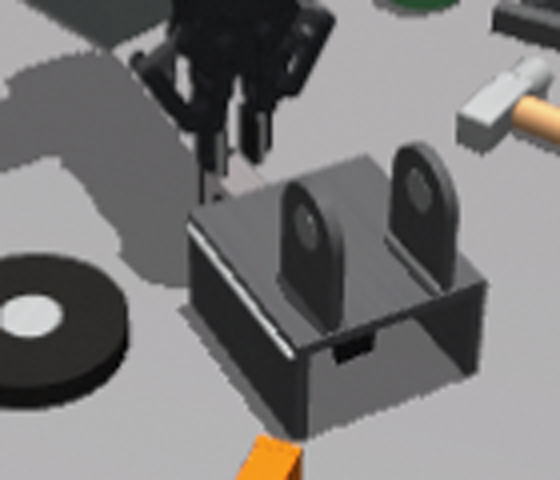

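The crop shows the fingers at (210,150) and (258,135) with a gap between them, and the level's top at (240,180), not clearly between the pads.

```bash
python3 - <<'E'
from h import *
for n in("side","top"):
  for t in "ab":
    X=cloud(n,np.load(f"{t}_{n}.npy"));Z=X[...,2]
    m=(abs(X[...,0]-457)<60)&(X[...,1]>-245)&(X[...,1]<-150)
    for lo,hi in((5,36),(37,48),(48,70),(70,110),(110,140)):
        k=m&(Z>lo)&(Z<hi)
        if k.sum()>3: print(n,t,lo,hi,k.sum(),np.percentile(X[k],[2,50,98],axis=0).round(0).tolist())
X=cloud("top",np.load("b_top.npy"))
a=np.load("b_side_i.npy")[285:305,320:345]; X=cloud("side",np.load("b_side.npy"))
for v in range(286,304,3): print([tuple(X[v,u].round(0).astype(int)) for u in range(318,345,4)])
print(read_state()["position"])
E
```

```text
side a 5 36 34 [[443.0, -205.0, 13.0], [445.0, -188.0, 28.0], [447.0, -178.0, 35.0]]
side a 37 48 107 [[444.0, -219.0, 39.0], [455.0, -198.0, 42.0], [468.0, -179.0, 45.0]]
side b 5 36 36 [[443.0, -204.0, 12.0], [445.0, -190.0, 27.0], [448.0, -179.0, 35.0]]
side b 37 48 78 [[444.0, -219.0, 38.0], [457.0, -205.0, 42.0], [469.0, -180.0, 46.0]]
side b 48 70 110 [[433.0, -211.0, 49.0], [467.0, -204.0, 61.0], [480.0, -187.0, 70.0]]
side b 70 110 312 [[414.0, -211.0, 72.0], [468.0, -205.0, 97.0], [502.0, -186.0, 109.0]]
side b 110 140 366 [[401.0, -217.0, 111.0], [460.0, -209.0, 126.0], [514.0, -189.0, 140.0]]
top a 5 36 87 [[410.0, -245.0, 5.0], [446.0, -188.0, 7.0], [514.0, -155.0, 34.0]]
top a 37 48 275 [[446.0, -244.0, 38.0], [458.0, -210.0, 42.0], [468.0, -178.0, 47.0]]
top b 5 36 12 [[406.0, -192.0, 5.0], [415.0, -185.0, 6.0], [436.0, -151.0, 10.0]]
top b 70 110 19 [[416.0, -192.0, 95.0], [424.0, -186.0, 101.0], [429.0, -182.0, 106.0]]
top b 110 140 44 [[398.0, -207.0, 113.0], [411.0, -188.0, 134.0], [421.0, -184.0, 140.0]]
[(np.int64(433), np.int64(-191), np.int64(66)), (np.int64(438
[... 1254 characters left out ...]
.int64(452), np.int64(-159), np.int64(0)), (np.int64(445), np.int64(-191), np.int64(24)), (np.int64(444), np.int64(-211), np.int64(37)), (np.int64(430), np.int64(-252), np.int64(71)), (np.int64(439), np.int64(-255), np.int64(69)), (np.int64(448), np.int64(-258), np.int64(68)), (np.int64(410), np.int64(-331), np.int64(133))]
[(np.int64(447), np.int64(-168), np.int64(-3)), (np.int64(409), np.int64(-251), np.int64(70)), (np.int64(418), np.int64(-254), np.int64(69)), (np.int64(424), np.int64(-261), np.int64(71)), (np.int64(431), np.int64(-267), np.int64(72)), (np.int64(440), np.int64(-271), np.int64(71)), (np.int64(412), np.int64(-329), np.int64(123))]
[ 457.4468538  -197.43304481   17.9502806 ]
```

```bash
python3 - <<'E'
from h import *
K,d,p,Rm=cal("side")
def pr(P): 
    return cv2.projectPoints(np.array([P],float),cv2.Rodrigues(Rm.T)[0],-Rm.T@p,K,d)[0].ravel().round(1)
print(pr([186,596,203]),pr([457,-197,18]),pr([457,-197,48]))
S=cloud("side",np.load("a_side.npy"))
m=np.zeros((480,640),bool);m[90:160,100:145]=1
m&=(abs(S[...,0]-186)<90)&(abs(S[...,1]-596)<90)&(S[...,2]>150)
P=S[m];print(m.sum(),np.percentile(P,[0,2,50],axis=0).round(0))
i=P[:,2].argsort()[:8];print(P[i].round(0))
X=cloud("side",np.load("b_side.npy"));m=(abs(X[...,0]-457)<60)&(X[...,1]>-215)&(X[...,1]<-175)&(X[...,2]>46)
for lo in range(44,110,6):
    k=m&(abs(X[...,2]-lo)<3);x=X[k]
    for s in((x[:,0]<457),(x[:,0]>457)):
        if s.sum(): print(lo,s.sum(),x[s].min(0).round(0)[:2],x[s].max(0).round(0)[:2])
E
python3 -m creep '{"translation":[[0,0,0]],"delta_rot":[[0,0,0]],"hand":[2]}'
```

```text
[131.9 153. ] [327.4 299.5] [327.4 290. ]
935 [[148. 516. 242.]
 [150. 525. 249.]
 [178. 563. 362.]]
[[200. 642. 242.]
 [181. 551. 243.]
 [208. 631. 244.]
 [202. 635. 244.]
 [175. 551. 244.]
 [207. 642. 244.]
 [166. 555. 245.]
 [210. 638. 245.]]
50 3 [ 441. -207.] [ 447. -206.]
50 11 [ 468. -208.] [ 472. -191.]
56 17 [ 434. -210.] [ 446. -190.]
56 18 [ 467. -210.] [ 479. -182.]
62 15 [ 436. -210.] [ 447. -191.]
62 19 [ 467. -208.] [ 481. -188.]
68 15 [ 433. -211.] [ 445. -188.]
68 15 [ 466. -210.] [ 481. -186.]
74 18 [ 434. -209.] [ 449. -190.]
74 19 [ 467. -209.] [ 481. -185.]
80 16 [ 434. -209.] [ 447. -194.]
80 19 [ 466. -209.] [ 479. -184.]
86 8 [ 433. -209.] [ 447. -202.]
86 16 [ 467. -211.] [ 481. -189.]
92 17 [ 419. -210.] [ 446. -187.]
92 26 [ 468. -211.] [ 497. -185.]
98 45 [ 414. -211.] [ 446. -183.]
98 37 [ 468. -212.] [ 503. -188.]
104 25 [ 411. -211.] [ 446. -187.]
104 36 [ 468. -211.] [ 506. -189.]
clock: 3.32
position: [457.4, -197.5, 17.8]
ee_rot: [-0.701, 0.713, -0.0, 0.0]
contact_force: [0.4, -0.1, -0.5]
gripper_width: 20.2
grasp_force: 0.0
```

Depth shows the fingertips some 28 mm higher than the reported TCP (at start too), so they closed above the level. I'll open, go lower by that much, and grip.

```bash
python3 -m creep '{"translation":[[0,0,0],[0,0,0],[0,0,-1.5],[0,0,-3],[0,0,-3.2],[0,0,-3.2],[0,0,-3.2],[0,0,-3.2]],"delta_rot":[[0,0,0],[0,0,0],[0,0,0],[0,0,0],[0,0,0],[0,0,0],[0,0,0],[0,0,0]],"hand":[6,6,6,6,6,2,2,2]}'
```

```text
clock: 4.32
position: [457.8, -197.5, -13.5]
ee_rot: [-0.701, 0.713, -0.001, 0.0]
contact_force: [-0.2, -0.3, 3.6]
gripper_width: 22.9
grasp_force: 59.5
```

```bash
python3 -m creep '{"translation":[[0,1,0],[0,3,0],[0,5.5,0],[0.1,8,0],[0.1,10.5,0],[0.2,13,0],[0.2,15,0],[0.2,15,0]],"delta_rot":[[0,0,0],[0,0,0],[0,0,0],[0,0,0],[0,0,0],[0,0,0],[0,0,0],[0,0,0]],"hand":[2,2,2,2,2,2,2,2]}'
python3 -m creep '{"translation":[[0,0,0],[0,0,0],[0,0,0],[0,0,3],[0,1,7],[0,5,12],[0,9,15],[0,9,15]],"delta_rot":[[0,0,0],[0,0,0],[0,0,0],[0,0,0],[0,0,0],[0,0,0],[0,0,0],[0,0,0]],"hand":[6,6,6,6,6,6,6,6]}'
python3 - <<'E'
from h import *
snap("c")
for n in("side","top"):
    X=cloud(n,np.load(f"c_{n}.npy"));Z=X[...,2]
    m=(abs(X[...,0]-457)<40)&(X[...,1]>-235)&(X[...,1]<30)&(Z>37)&(Z<47)
    P=X[m].astype(np.float32);print(n,m.sum(),cv2.minAreaRect(P[:,:2]),np.median(P[:,2]),cv2.fitLine(P[:,:2],2,0,.1,.1).ravel())
E
```

```text
clock: 5.32
position: [460.0, -45.4, -13.6]
ee_rot: [-0.702, 0.712, -0.0, 0.001]
contact_force: [-0.7, 4.8, 5.4]
gripper_width: 23.0
grasp_force: 60.0
clock: 6.32
position: [461.3, 44.9, 138.4]
ee_rot: [-0.702, 0.712, -0.001, 0.003]
contact_force: [-0.1, 0.4, -1.7]
gripper_width: 60.1
grasp_force: 0.0Traceback (most recent call last):
  File "<stdin>", line 6, in <module>
cv2.error: OpenCV(4.12.0) /io/opencv/modules/imgproc/src/convhull.cpp:143: error: (-215:Assertion failed) total >= 0 && (depth == CV_32F || depth == CV_32S) in function 'convexHull'
```

```bash
python3 - <<'E'
from h import *
i=np.load("c_side_i.npy");j=np.load("c_top_i.npy")
cv2.imwrite("pics/c_crop.png",np.hstack([cv2.resize(i[200:360,200:420],(400,291)),cv2.resize(j[200:360,240:460],(400,291))])[:,:,::-1])
for n in("side","top"):
    X=cloud(n,np.load(f"c_{n}.npy"));Z=X[...,2]
    m=(abs(X[...,0]-457)<80)&(X[...,1]>-235)&(X[...,1]<60)
    print(n,[(lo,(m&(Z>lo)&(Z<lo+10)).sum()) for lo in range(-20,120,10)])
E
```

```text
side [(-20, np.int64(0)), (-10, np.int64(1209)), (0, np.int64(1284)), (10, np.int64(183)), (20, np.int64(190)), (30, np.int64(247)), (40, np.int64(390)), (50, np.int64(90)), (60, np.int64(0)), (70, np.int64(0)), (80, np.int64(0)), (90, np.int64(0)), (100, np.int64(0)), (110, np.int64(0))]
top [(-20, np.int64(0)), (-10, np.int64(3008)), (0, np.int64(3074)), (10, np.int64(13)), (20, np.int64(16)), (30, np.int64(128)), (40, np.int64(567)), (50, np.int64(0)), (60, np.int64(0)), (70, np.int64(0)), (80, np.int64(0)), (90, np.int64(0)), (100, np.int64(0)), (110, np.int64(0))]
```

View pics/c_crop.png

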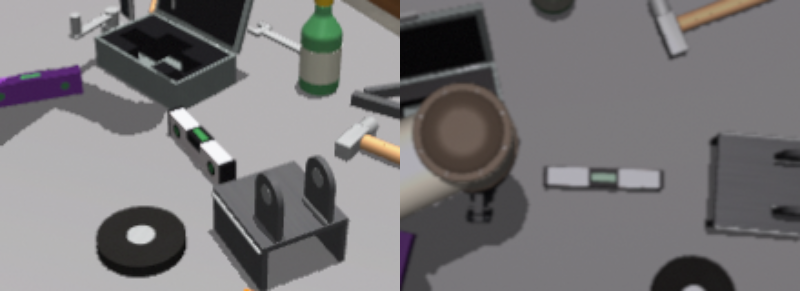

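The level stands free on the bench (top crop, 545–660, y 178), clear of the frame.

```bash
python3 - <<'E'
from h import *
for n in("side","top"):
    X=cloud(n,np.load(f"c_{n}.npy"));Z=X[...,2]
    m=(abs(X[...,0]-457)<40)&(X[...,1]>-235)&(X[...,1]<30)&(Z>36)&(Z<48)
    P=np.ascontiguousarray(X[m][:,:2],dtype=np.float32).reshape(-1,1,2)
    print(n,P.shape,cv2.minAreaRect(P),np.median(Z[m]),cv2.fitLine(P,2,0,.1,.1).ravel(),P.min(0),P.max(0))
s=read_state();r=R.from_quat(s["ee_rot"]).as_matrix();print(s["position"],r[:,1],r[:,2])
E
```

```text
side (405, 1, 2) ((461.79840087890625, -79.73223114013672), (220.83245849609375, 42.34490966796875), 81.98836517333984) 41.510057018476346 [ 9.254933e-02  9.957081e-01  4.585675e+02 -1.065028e+02] [[ 443.43134 -189.53375]] [[496.31766   29.334677]]
top (676, 1, 2) ((459.5797424316406, -105.78396606445312), (160.51107788085938, 24.69763946533203), 88.86585998535156) 42.139425569106265 [ 1.8249886e-02  9.9983346e-01  4.5947284e+02 -1.0587978e+02] [[ 445.70947 -185.98207]] [[473.20694  -25.737583]]
[458.63352227  42.4548508  135.31809683] [-9.99864007e-01  1.64639822e-02  9.51506460e-04] [-9.49468113e-04  1.31622518e-04 -9.99999541e-01]
```

```bash
python3 -m creep '{"translation":[[0,-5.5,0],[0,-11,-1],[0,-14.8,-5],[0,-14.8,-9],[0,-14.8,-13],[0,-14.8,-14.9],[0,-14.8,-14.9],[0,-14.8,-14.9]],"delta_rot":[[0,0,0],[0,0,0],[0,0,0],[0,0,0],[0,0,0],[0,0,0],[0,0,0],[0,0,0]],"hand":[6,6,6,6,6,6,6,6]}'
python3 -m creep '{"translation":[[0,0,0],[0,0,0],[0,0,0],[0,0,0],[0,0,1],[0,0,4],[0,0,8],[0,0,10]],"delta_rot":[[0,0,0],[0,0,0],[0,0,0],[0,0,0],[0,0,0],[0,0,0],[0,0,0],[0,0,0]],"hand":[2,2,2,2,2,2,2,2]}'
```

```text
clock: 7.42
position: [459.2, -106.0, -13.3]
ee_rot: [-0.701, 0.713, 0.0, -0.0]
contact_force: [-0.0, -0.4, 0.2]
gripper_width: 60.2
grasp_force: 0.0
clock: 8.43
position: [460.0, -105.3, 88.9]
ee_rot: [-0.701, 0.713, -0.001, 0.001]
contact_force: [-0.2, 0.3, -3.2]
gripper_width: 23.1
grasp_force: 59.4
```

```bash
python3 -m creep '{"translation":[[0.8,3.5,0],[1.7,7,0],[2.5,10.5,0],[3.4,14,0],[4.3,17.5,0],[5.1,21,0],[5.7,23.4,0],[5.7,23.4,-2]],"delta_rot":[[0,0,1.7],[0,0,3.4],[0,0,5.1],[0,0,6.8],[0,0,8.5],[0,0,10.2],[0,0,12],[0,0,13.6]],"hand":[2,2,2,2,2,2,2,2]}'
python3 -m creep '{"translation":[[0,0,0],[0,0,0]],"delta_rot":[[0,0,0],[0,0,0]],"hand":[2,2]}'
python3 - <<'E'
from h import *
snap("d")
a=np.radians(12.6);ex=np.array([np.cos(a),np.sin(a)]);ey=np.array([-ex[1],ex[0]])
for n in("side","top"):
    X=cloud(n,np.load(f"d_{n}.npy"));Z=X[...,2]
    q=X[...,:2]-np.array([526,129.9]);x=q@ex;y=q@ey
    m=(abs(x+10)<22)&(abs(y)<95)&(Z>110)&(Z<128)
    for lo,hi in((-95,-55),(-55,-35),(35,55),(55,95)):
        k=m&(y>lo)&(y<hi)
        if k.sum()>4: print(n,lo,k.sum(),np.percentile(x[k],[2,98]).round(1),np.percentile(y[k],[1,99]).round(1),np.median(Z[k]).round(1))
print(read_state()["position"])
E
```

```text
clock: 9.43
position: [518.1, 130.9, 67.9]
ee_rot: [0.782, -0.623, 0.001, -0.002]
contact_force: [-0.6, -0.7, -3.0]
gripper_width: 22.9
grasp_force: 59.4
clock: 9.68
position: [516.5, 128.2, 67.1]
ee_rot: [0.781, -0.625, 0.0, 0.0]
contact_force: [-0.4, 0.1, -3.5]
gripper_width: 23.0
grasp_force: 59.2
side -95 76 [-24.4   3. ] [-83.3 -55.2] 117.5
side -55 37 [-24.    0.3] [-54.1 -35.6] 118.6
side 35 7 [-25. -21.] [37.1 53.9] 111.4
side 55 16 [-24.1 -16.7] [58.5 78.5] 117.2
top -95 124 [-20.7   2.8] [-80.3 -55.3] 121.7
top -55 97 [-20.5   2.9] [-54.8 -35.4] 121.5
top 35 14 [-20.6 -16.3] [42.5 54.7] 120.6
top 55 11 [-20.9 -17.5] [55.9 72.6] 120.2
[516.78035137 128.37160192  67.48908676]
```

```bash
python3 -m creep '{"translation":[[-0.1,0,-1.5],[-0.1,0,-3],[-0.1,0,-4.5],[-0.1,0,-5.7],[-0.1,0,-6.5],[-0.1,0,-7],[-0.1,0,-7.2],[-0.1,0,-7.2]],"delta_rot":[[0,0,0],[0,0,0],[0,0,0],[0,0,0],[0,0,0],[0,0,0],[0,0,0],[0,0,0]],"hand":[2,2,2,2,2,2,2,2]}'
```

```text
clock: 10.78
position: [515.5, 128.7, -5.1]
ee_rot: [0.781, -0.625, 0.0, -0.0]
contact_force: [-0.7, 0.5, -1.1]
gripper_width: 22.3
grasp_force: 59.3
```

```bash
python3 -m creep '{"translation":[[0,0,-0.15],[0,0,-0.15],[0,0,-0.1],[0,0,-0.1],[0,0,0],[0,0,4],[0,0,8],[0,0,13]],"delta_rot":[[0,0,0],[0,0,0],[0,0,0],[0,0,0],[0,0,0],[0,0,0],[0,0,0],[0,0,0]],"hand":[2,2,5,5,5,5,5,5]}'
python3 -m creep '{"translation":[[-2.6,1.2,0],[-5.2,2.4,0],[-8,3.7,0],[-10.3,4.9,0],[-10.3,4.9,0],[-10.3,4.9,0]],"delta_rot":[[0,0,0],[0,0,0],[0,0,0],[0,0,0],[0,0,0],[0,0,0]],"hand":[4,2,0,0,0,0]}'
python3 - <<'E'
from h import *
snap("e")
C0=np.array([526,129.9]);a=np.radians(12.6);ex=np.array([np.cos(a),np.sin(a)]);ey=np.array([-ex[1],ex[0]])
X=cloud("side",np.load("e_side.npy"));Z=X[...,2];q=X[...,:2]-C0;x=q@ex;y=q@ey
X2=cloud("top",np.load("e_top.npy"));Z2=X2[...,2];q=X2[...,:2]-C0;x2=q@ex;y2=q@ey
k=(abs(x2+10)<35)&(abs(y2)<90)&(Z2>40)&(Z2<51.0)&(Z2<50)
print("lvl top",k.sum(),np.percentile(x2[k],[3,97]).round(1),np.percentile(y2[k],[2,98]).round(1),np.median(Z2[k]))
for n,XX in(("side",X),("top",X2)):
    m=(abs(XX[...,0]-413)<30)&(abs(XX[...,1]-176)<30)&(XX[...,2]>110)&(XX[...,2]<220)
    P=XX[m];print(n,m.sum()); 
    if m.sum()>5: print(np.percentile(P,[0,1,5],axis=0).round(0))
s=read_state();p=s["position"];print(p,(p[:2]-C0)@ex,(p[:2]-C0)@ey)
i=np.load("e_side_i.npy");j=np.load("e_top_i.npy")
cv2.imwrite("pics/e_crop.png",np.hstack([cv2.resize(i[140:280,180:380],(400,280)),cv2.resize(j[190:330,170:370],(400,280))])[:,:,::-1])
E
```

```text
clock: 11.78
position: [514.7, 128.2, 125.5]
ee_rot: [0.781, -0.625, -0.0, 0.001]
contact_force: [1.1, 0.6, -0.3]
gripper_width: 49.8
grasp_force: 0.0
clock: 12.52
position: [412.8, 177.7, 125.0]
ee_rot: [0.781, -0.625, 0.0, -0.0]
contact_force: [-0.5, -1.0, -0.1]
gripper_width: -0.1
grasp_force: 0.0
lvl top 722 [-40.6  17.7] [-85.2  85.6] 47.5842992503392
side 268
[[383. 157. 153.]
 [384. 157. 154.]
 [389. 161. 159.]]
top 16
[[384. 159. 197.]
 [384. 159. 198.]
 [384. 159. 199.]]
[412.97860564 177.45539389 124.74899767] -99.92558544850581 71.06495932826999
```

View pics/e_crop.png

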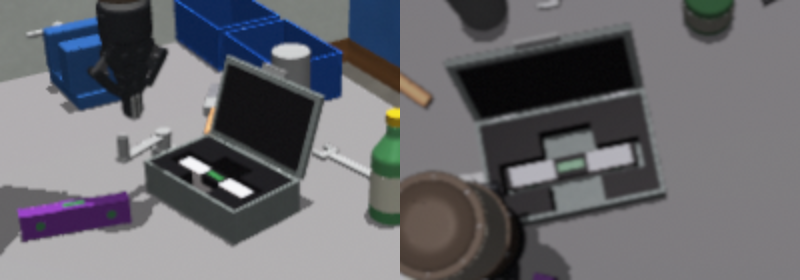

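The level stands upright in the pocket (top crop, 505–640, y 165). The keeper's bar slightly overlaps the lid's corner path, so first I nudge it farther out.

```bash
python3 -m creep '{"translation":[[0,0,-3.5],[0,0,-6.5],[0,0,-6.5],[-0.2,1,-6.5],[-0.4,2,-6.5],[-0.6,2.7,-6.5],[-0.75,3.4,-6.5],[-0.9,4.1,-6.5]],"delta_rot":[[0,0,0],[0,0,0],[0,0,0],[0,0,0],[0,0,0],[0,0,0],[0,0,0],[0,0,0]],"hand":[0,0,0,0,0,0,0,0]}'
python3 -m creep '{"translation":[[-0.15,0.7,0],[-0.15,0.7,0],[0.2,-1,0],[0.4,-2,0],[0.4,-2,5],[0.4,-2,10],[0.4,-2,15],[0.4,-2,16]],"delta_rot":[[0,0,0],[0,0,0],[0,0,0],[0,0,0],[0,0,0],[0,0,0],[0,0,0],[0,0,0]],"hand":[0,0,0,0,0,0,0,0]}'
python3 - <<'E'
from h import *
snap("f")
C0=np.array([526,129.9]);a=np.radians(12.6);ex=np.array([np.cos(a),np.sin(a)]);ey=np.array([-ex[1],ex[0]])
for n in("side","top"):
    X=cloud(n,np.load(f"f_{n}.npy"));Z=X[...,2];q=X[...,:2]-C0;x=q@ex;y=q@ey
    m=(abs(x+90)<40)&(y>85)&(y<180)&(Z>102)&(Z<114);print(n,"knob",m.sum(),np.median(x[m]).round(1),np.median(y[m]).round(1))
    # lid outline: edge heights near middle
    for s in(-80,-60,0,60):
        m=(abs(y-s)<8)&(x>60)&(x<145)&(Z>90)&(Z<210)
        if m.sum(): k=Z[m].argsort()[-15:]; print(s,m.sum(),np.median(x[m][k]).round(1),Z[m][k].min().round(1),Z[m].max().round(1))
    m=(abs(y)<80)&(x>60)&(x<110)&(Z>75)&(Z<170)
    f=np.polyfit(Z[m],x[m],1);print("slope",f,90+np.degrees(np.arctan(f[0])))
s=read_state();p=s["position"];print(p,(p[:2]-C0)@ex,(p[:2]-C0)@ey)
E
```

```text
clock: 13.62
position: [403.1, 219.0, 59.9]
ee_rot: [0.781, -0.625, 0.0, -0.0]
contact_force: [-0.4, -2.1, 1.1]
gripper_width: 0.1
grasp_force: 0.9
clock: 14.62
position: [409.1, 199.1, 223.5]
ee_rot: [0.78, -0.625, 0.001, -0.004]
contact_force: [-0.5, 0.8, -1.0]
gripper_width: 0.1
grasp_force: 0.0
side knob 17 -101.6 138.6
-80 128 104.0 170.0 178.6
-60 130 106.3 168.9 176.5
0 123 111.0 176.9 188.2
60 112 106.1 167.4 176.2
slope [ 0.35325084 42.21549475] 109.4558103888095
top knob 0 nan nan
-80 183 108.9 176.7 181.3
-60 185 108.8 176.2 182.0
0 208 115.1 187.1 191.3
60 186 110.5 175.9 179.5
slope [ 0.35190257 43.11998202] 109.38710168865148
[407.72419871 198.37438922 220.63477944] -100.49011179639646 92.6263708715579
  return _methods._mean(a, axis=axis, dtype=dtype,
  ret = ret.dtype.type(ret / rcount)
```

```bash
python3 - <<'E'
from h import *
C0=np.array([526,129.9]);a=np.radians(12.6);ex=np.array([np.cos(a),np.sin(a)]);ey=np.array([-ex[1],ex[0]])
def W(x,y,ztip): return np.r_[C0+x*ex+y*ey,ztip-28]
cur=np.array([407.5,198.2,219.7])
s=W(150,-40,158);print("to start",((s-cur)/10).round(2))
prev=s
for th in list(range(110,10,-6))+[10,6,3,0]:
    t=np.radians(th);rho=130 if th>=90 else 112
    P=np.array([65-rho*np.cos(t)+10*np.sin(t),55+rho*np.sin(t)+10*np.cos(t)])
    p=W(P[0]+14.5,-40,P[1]-(18 if th>=90 else 0)); print(th,((p-s)/10).round(2))
E
python3 -m creep '{"translation":[[4.6,-1.3,0],[9.2,-2.6,0],[13.8,-3.9,0],[18.4,-5.2,0],[23,-6.4,0],[27.3,-7.5,0],[27.3,-7.5,-4],[27.3,-7.5,-8.9]],"delta_rot":[[0,0,0],[0,0,0],[0,0,0],[0,0,0],[0,0,0],[0,0,0],[0,0,0],[0,0,0]],"hand":[0,0,0,0,0,0,0,0]}'
```

```text
to start [27.36 -7.46 -8.97]
110 [-1.62 -0.36 -0.23]
104 [-2.86 -0.64  0.27]
98 [-4.15 -0.93  0.63]
92 [-5.46 -1.22  0.86]
86 [-6.67 -1.49  0.94]
80 [-7.82 -1.75  0.9 ]
74 [-8.95 -2.    0.74]
68 [-10.07  -2.25   0.46]
62 [-11.15  -2.49   0.06]
56 [-12.18  -2.72  -0.46]
50 [-13.16  -2.94  -1.08]
44 [-14.06  -3.14  -1.8 ]
38 [-14.89  -3.33  -2.62]
32 [-15.63  -3.49  -3.52]
26 [-16.28  -3.64  -4.49]
20 [-16.82  -3.76  -5.53]
14 [-17.25  -3.86  -6.62]
10 [-17.47  -3.91  -7.37]
6 [-17.65  -3.94  -8.13]
3 [-17.74  -3.97  -8.72]
0 [-17.81  -3.98  -9.3 ]
clock: 15.72
position: [680.2, 122.5, 127.2]
ee_rot: [0.78, -0.626, -0.001, 0.001]
contact_force: [0.3, 0.7, -0.3]
gripper_width: 0.3
grasp_force: 0.0
```

```bash
python3 -m creep '{"translation":[[-0.8,-0.2,0],[-1.6,-0.35,-0.1],[-2.8,-0.6,0.3],[-4.1,-0.9,0.6],[-5.4,-1.2,0.9],[-6.7,-1.5,0.9],[-7.8,-1.75,0.9],[-8.9,-2,0.75]],"delta_rot":[[0,0,0],[0,0,0],[0,0,0],[0,0,0],[0,0,0],[0,0,0],[0,0,0],[0,0,0]],"hand":[0,0,0,0,0,0,0,0]}'
python3 - <<'E'
from h import *
snap("g")
C0=np.array([526,129.9]);a=np.radians(12.6);ex=np.array([np.cos(a),np.sin(a)]);ey=np.array([-ex[1],ex[0]])
for n in("side","top"):
    X=cloud(n,np.load(f"g_{n}.npy"));Z=X[...,2];q=X[...,:2]-C0;x=q@ex;y=q@ey
    for s in(-90,80):
        m=(abs(y-s)<10)&(x>-60)&(x<115)&(Z>75)&(Z<210)
        if m.sum()>20: f=np.polyfit(Z[m],x[m],1);print(n,s,m.sum(),"th",90+np.degrees(np.arctan(f[0])),x[m].min(),Z[m].max())
s=read_state();print(s["position"],s["contact_force"])
i=np.load("g_side_i.npy");j=np.load("g_top_i.npy")
cv2.imwrite("pics/g_crop.png",np.hstack([cv2.resize(i[100:280,180:400],(400,327)),cv2.resize(j[160:330,170:378],(400,327))])[:,:,::-1])
E
```

```text
clock: 16.73
position: [590.7, 103.4, 138.8]
ee_rot: [0.781, -0.625, 0.0, -0.0]
contact_force: [3.6, 0.7, 4.0]
gripper_width: 0.4
grasp_force: 2.2
side -90 147 th 78.06293133031745 32.369479494300194 182.35315717892786
side 80 112 th 78.41635587974561 30.996770002868796 180.83891260720145
top -90 68 th 71.60698559714285 32.53632160678375 186.13354798395198
top 80 78 th 69.34015171083603 31.31500280021252 187.89735404015596
[588.99487308 102.90639226 137.76862595] [1.19850264 0.38814257 1.70375692]
```

View pics/g_crop.png

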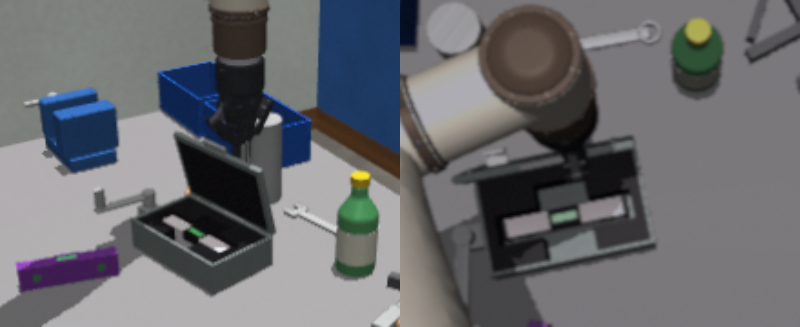

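```bash
python3 -m creep '{"translation":[[-1.2,-0.25,-0.3],[-2.25,-0.5,-0.7],[-3.3,-0.7,-1.2],[-4.25,-0.95,-1.8],[-5.15,-1.15,-2.55],[-6,-1.3,-3.4],[-6.7,-1.5,-4.3],[-7.4,-1.65,-5.25]],"delta_rot":[[0,0,0],[0,0,0],[0,0,0],[0,0,0],[0,0,0],[0,0,0],[0,0,0],[0,0,0]],"hand":[0,0,0,0,0,0,0,0]}'
python3 -m creep '{"translation":[[-0.3,-0.05,-0.5],[-0.55,-0.1,-1.05],[-0.8,-0.2,-1.6],[-1,-0.2,-2.1],[-1.1,-0.25,-2.5],[-1.2,-0.25,-2.9],[-1.25,-0.3,-3.25],[-1.35,-0.3,-3.6]],"delta_rot":[[0,0,0],[0,0,0],[0,0,0],[0,0,0],[0,0,0],[0,0,0],[0,0,0],[0,0,0]],"hand":[0,0,0,0,0,0,0,0]}'
python3 - <<'E'
from h import *
snap("i")
C0=np.array([526,129.9]);a=np.radians(12.6);ex=np.array([np.cos(a),np.sin(a)]);ey=np.array([-ex[1],ex[0]])
for n in("side","top"):
    X=cloud(n,np.load(f"i_{n}.npy"));Z=X[...,2];q=X[...,:2]-C0;x=q@ex;y=q@ey
    for s in(-90,-60,80):
        m=(abs(y-s)<12)&(x>-60)&(x<60)&(Z>58)&(Z<110)
        if m.sum()>20: f=np.polyfit(x[m],Z[m],1);print(n,s,m.sum(),"th",-np.degrees(np.arctan(f[0])),np.polyval(f,-60))
E
```

```text
clock: 17.82
position: [515.6, 86.5, 84.6]
ee_rot: [0.781, -0.625, -0.001, 0.001]
contact_force: [0.0, 0.8, 4.4]
gripper_width: -0.1
grasp_force: 1.7
clock: 18.82
position: [503.8, 83.9, 49.5]
ee_rot: [0.781, -0.625, 0.0, 0.0]
contact_force: [-1.2, -1.5, 3.1]
gripper_width: -0.3
grasp_force: 1.5
side -90 163 th 6.693066430180708 77.62275818894727
side -60 194 th 11.767631728185455 86.35686229786356
side 80 71 th 6.09717875069304 77.4067951661498
top -90 494 th 6.449532624544467 79.62152875492922
top -60 107 th 6.036977198409942 78.9679149470515
```

```bash
python3 -m creep '{"translation":[[-0.05,0,-0.2],[-0.1,0,-0.4],[-0.1,0,-0.6],[-0.15,0,-0.75],[-0.15,0,-0.9],[-0.15,0,-1.0],[-0.15,0,-1.1],[-0.15,0,-1.2]],"delta_rot":[[0,0,0],[0,0,0],[0,0,0],[0,0,0],[0,0,0],[0,0,0],[0,0,0],[0,0,0]],"hand":[0,0,0,0,0,0,0,0]}'
python3 -m creep '{"translation":[[0,0,-0.05],[0,0,-0.1],[0,0,-0.1]],"delta_rot":[[0,0,0],[0,0,0],[0,0,0]],"hand":[0,0,0]}'
```

```text
clock: 19.92
position: [502.2, 84.0, 37.6]
ee_rot: [0.781, -0.625, -0.0, 0.0]
contact_force: [0.9, -1.8, 3.2]
gripper_width: -0.0
grasp_force: 1.4
clock: 20.3
position: [502.2, 84.0, 37.5]
ee_rot: [0.781, -0.625, 0.0, 0.0]
contact_force: [-1.1, -2.6, 8.4]
gripper_width: 0.2
grasp_force: 4.1
```

```bash
python3 -m creep '{"translation":[[0,0,-0.1],[0,0,-0.1],[0,0,0.5],[0,0,3],[0,0,6],[0,0,9]],"delta_rot":[[0,0,0],[0,0,0],[0,0,0],[0,0,0],[0,0,0],[0,0,0]],"hand":[0,0,0,0,0,0]}'
python3 - <<'E'
from h import *
snap("j")
from scipy.optimize import brentq
C0=np.array([526,129.9]);a=np.radians(12.6);ex=np.array([np.cos(a),np.sin(a)]);ey=np.array([-ex[1],ex[0]])
for n in("side","top"):
    X=cloud(n,np.load(f"j_{n}.npy"));Z=X[...,2];q=X[...,:2]-C0;x=q@ex;y=q@ey
    for s in(-90,90):
        m=(abs(y-s)<12)&(x>-60)&(x<60)&(Z>50)&(Z<90)
        if m.sum()>20: f=np.polyfit(x[m],Z[m],1);print(n,s,m.sum(),"th",-np.degrees(np.arctan(f[0])),np.polyval(f,-60))
    m=(abs(x+90)<40)&(y>85)&(y<180)&(Z>102)&(Z<114);print(n,"knob",m.sum(),np.median(x[m]).round(1),np.median(y[m]).round(1))
    m=(abs(x)<30)&(abs(y-60)<22)&(Z>76)&(Z<95);print(n,"clip",m.sum(),np.percentile(x[m],[5,95]).round(1),np.percentile(y[m],[5,95]).round(1))
p=read_state()["position"];print(p)
def fc(phi,gap=0):
    k=np.array([-10-90*np.sin(phi),125-90*np.cos(phi)]);d=np.array([np.cos(phi),-np.sin(phi)])
    g=lambda L:np.linalg.norm(np.maximum(abs(d*L)-[14.5,11],0))-9
    L=brentq(g,12,60); return k-d*(L+gap)
W=lambda c,z:np.r_[C0+c[0]*ex+c[1]*ey,z-28]
s=W(fc(1.72,15),84);print("start",s,((s-p)/10).round(2))
for phi in np.r_[1.72,np.arange(1.6,-.01,-.1)]: print(round(phi,2),((W(fc(phi),84)-s)/10).round(2))
E
```

```text
clock: 21.05
position: [501.7, 84.3, 126.9]
ee_rot: [0.781, -0.625, -0.001, 0.0]
contact_force: [0.5, -0.2, 0.9]
gripper_width: 0.1
grasp_force: 0.0
side -90 191 th 0.069016578865181 63.328175836924814
side 90 117 th -0.08326994708181464 63.14317074743303
side knob 18 -104.3 136.0
side clip 31 [-12.5   4.8] [45.9 69.6]
top -90 495 th -0.12158119300848046 65.30953819868708
top 90 72 th -3.022520186420075 64.11739843841292
top knob 41 -98.6 139.9Traceback (most recent call last):
  File "<stdin>", line 11, in <module>
    return _quantile_unchecked(
        a, q, axis, out, overwrite_input, method, keepdims, weights)
    return _ureduce(a,
                    func=_quantile_ureduce_func,
    ...<5 lines>...
                    overwrite_input=overwrite_input,
                    method=method)
    r = func(a, **kwargs)
    result = _quantile(arr,
                       quantiles=q,
    ...<2 lines>...
                       out=out,
                       weights=wgt)
    slices_having_nans = np.isnan(arr[-1, ...])
                                  ~~~^^^^^^^^^
IndexError: index -1 is out of bounds for axis 0 with size 0
```

Lid fully closed (0° within 0.1°). Now the keeper path.

```bash
python3 - <<'E'
from h import *
from scipy.optimize import brentq
C0=np.array([526,129.9]);a=np.radians(12.6);ex=np.array([np.cos(a),np.sin(a)]);ey=np.array([-ex[1],ex[0]])
p=read_state()["position"];print(p)
def fc(phi,gap=0):
    k=np.array([-10-90*np.sin(phi),125-90*np.cos(phi)]);d=np.array([np.cos(phi),-np.sin(phi)])
    g=lambda L:np.linalg.norm(np.maximum(abs(d*L)-[14.5,11],0))-9
    L=brentq(g,12,60); return k-d*(L+gap)
W=lambda c,z:np.r_[C0+c[0]*ex+c[1]*ey,z-28]
s=W(fc(1.72,15),84);print("start",s,((s-p)/10).round(2))
for phi in np.r_[1.72,np.arange(1.6,-.01,-.1)]: print(round(phi,2),((W(fc(phi),84)-s)/10).round(2),fc(phi).round(0))
E
```

```text
[504.26463042  85.25497175 129.60670441]
start [396.70922855 278.48644426  56.        ] [-10.76  19.32  -7.36]
1.72 [ 0.11 -1.5   0.  ] [-96. 158.]
1.6 [ 0.01 -2.62  0.  ] [-99. 148.]
1.5 [ 0.03 -3.54  0.  ] [-101.  139.]
1.4 [ 0.13 -4.43  0.  ] [-102.  130.]
1.3 [ 0.31 -5.29  0.  ] [-102.  121.]
1.2 [ 0.56 -6.11  0.  ] [-102.  112.]
1.1 [ 0.86 -6.88  0.  ] [-100.  104.]
1.0 [ 1.21 -7.6   0.  ] [-99.  96.]
0.9 [ 1.59 -8.28  0.  ] [-96.  89.]
0.8 [ 2.07 -8.95  0.  ] [-93.  81.]
0.7 [ 2.66 -9.61  0.  ] [-89.  74.]
0.6 [  3.37 -10.23   0.  ] [-83.  66.]
0.5 [  4.18 -10.79   0.  ] [-76.  59.]
0.4 [  5.1  -11.28   0.  ] [-69.  52.]
0.3 [  6.05 -11.65   0.  ] [-60.  46.]
0.2 [  7.01 -11.92   0.  ] [-51.  42.]
0.1 [  7.96 -12.1    0.  ] [-42.  38.]
-0.0 [  8.9  -12.17   0.  ] [-33.  35.]
```

```bash
python3 -m creep '{"translation":[[-2.6,4.9,0],[-5.3,9.8,0],[-8,14.7,0],[-10.6,19.5,0],[-10.6,19.5,-1],[-10.6,19.5,-4],[-10.6,19.5,-7.1],[-10.6,19.5,-7.1]],"delta_rot":[[0,0,0],[0,0,0],[0,0,0],[0,0,0],[0,0,0],[0,0,0],[0,0,0],[0,0,0]],"hand":[0,0,0,0,0,0,0,0]}'
python3 -m creep '{"translation":[[0.1,-1,0],[0.1,-1.8,0],[0,-2.6,0],[0,-3.5,0],[0.1,-4.4,0],[0.3,-5.3,0],[0.55,-6.1,0],[0.85,-6.9,0]],"delta_rot":[[0,0,0],[0,0,0],[0,0,0],[0,0,0],[0,0,0],[0,0,0],[0,0,0],[0,0,0]],"hand":[0,0,0,0,0,0,0,0]}'
python3 - <<'E'
from h import *
snap("k")
C0=np.array([526,129.9]);a=np.radians(12.6);ex=np.array([np.cos(a),np.sin(a)]);ey=np.array([-ex[1],ex[0]])
X=cloud("side",np.load("k_side.npy"));Z=X[...,2];q=X[...,:2]-C0;x=q@ex;y=q@ey
m=(x>-130)&(x<0)&(y>20)&(y<120)&(Z>80)&(Z<108);print("knob",m.sum(),x[m].round(0),y[m].round(0))
j=np.load("k_side_i.npy");cv2.imwrite("pics/k_crop.png",cv2.resize(j[130:270,180:350],(680,560))[:,:,::-1])
E
```

```text
clock: 22.15
position: [394.7, 276.4, 52.9]
ee_rot: [0.78, -0.626, -0.0, 0.004]
contact_force: [0.4, -0.1, 0.2]
gripper_width: -0.0
grasp_force: 0.0
clock: 23.15
position: [405.3, 209.8, 55.8]
ee_rot: [0.781, -0.625, 0.0, -0.0]
contact_force: [0.2, 3.7, 0.4]
gripper_width: 0.0
grasp_force: 1.2
knob 124 [-113. -103.  -99.  -89.  -89.  -87.   -6. -115. -115. -108. -105.  -99.
  -99.  -97.  -96.  -93.  -92.  -87.  -14.   -8.   -3. -116. -114. -114.
 -112. -107. -105. -103.  -99. -103. -100.  -97.  -92.  -92.  -14.   -9.
   -9.   -7.   -3.   -1. -116. -114. -114. -111. -107. -106. -103.  -99.
 -101. -101. -102.  -98.  -93.  -91.  -14.  -12.   -7. -113. -112. -115.
 -117. -107. -107. -105. -101. -103.  -99. -100.  -98.  -93.  -92.  -87.
 -116. -116. -110. -107. -106. -105. -101. -100. -101.  -99.  -99.  -93.
  -92.  -85. -114. -111. -107. -109. -104. -100.  -97. -100. -101.  -98.
  -96.  -94.  -87. -107. -107. -109. -104. -102.  -98. -103. -102. -101.
  -94.  -92.  -86. -107. -106. -101. -100. -101. -101.  -92.  -89.  -99.
  -96.  -96.  -91. -102.] [111.  99.  95.  93.  89.  86.  66. 109. 103.  98.  92.  96.  90.  87.
  84.  82.  79.  82.  66.  69.  55. 108. 105.  99.  98.  99.  97.  95.
  95.  85.  84.  78.  80.  74.  61.  62.  57.  54.  54.  53. 108. 106.
 100.  99. 100.  97.  96.  96.  88.  82.  76.  76.  78.  76.  51.  49.
  45. 114. 109.  99.  91. 100.  95.  93.  93.  86.  86.  79.  77.  79.
  75.  78. 104.  98. 102. 101.  97.  94.  94.  90.  84.  81.  77.  79.
  76.  81. 101. 100. 102.  94.  95.  96.  96.  86.  79.  79.  76.  73.
  78. 108. 103.  93.  96.  93.  94.  81.  78.  74.  79.  76.  80.  98.
  93.  84.  82.  75.  69.  77.  77.  78.  77.  72.  74.  79.]
```

View pics/k_crop.png

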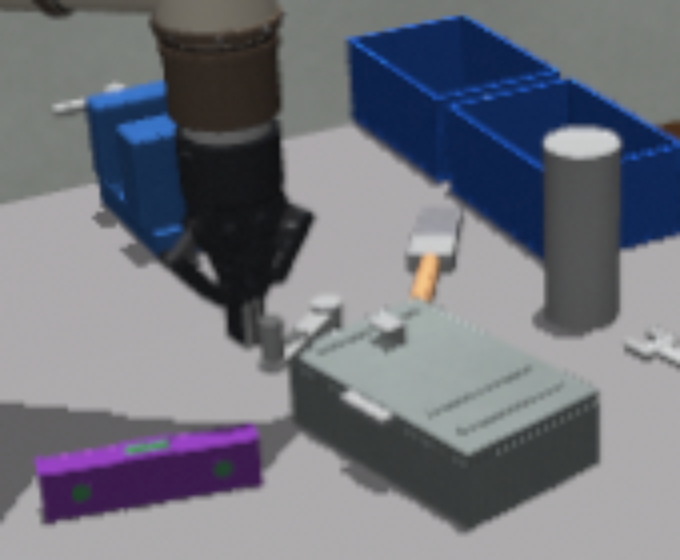

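```bash
python3 -m creep '{"translation":[[0.35,-0.7,0],[0.75,-1.4,0],[1.2,-2.05,0],[1.8,-2.7,0],[2.5,-3.35,0],[3.35,-3.9,0],[4.25,-4.4,0],[5.2,-4.75,0]],"delta_rot":[[0,0,0],[0,0,0],[0,0,0],[0,0,0],[0,0,0],[0,0,0],[0,0,0],[0,0,0]],"hand":[0,0,0,0,0,0,0,0]}'
python3 -m creep '{"translation":[[0.5,-0.2,0],[0.95,-0.4,0],[1.4,-0.6,0],[1.7,-0.65,0],[2,-0.7,0],[2.3,-0.75,0],[2.5,-0.75,0],[2.6,-0.75,0]],"delta_rot":[[0,0,0],[0,0,0],[0,0,0],[0,0,0],[0,0,0],[0,0,0],[0,0,0],[0,0,0]],"hand":[0,0,0,0,0,0,0,0]}'
```

```text
clock: 24.25
position: [456.4, 161.2, 55.3]
ee_rot: [0.78, -0.625, -0.0, 0.001]
contact_force: [-1.2, 0.7, 0.1]
gripper_width: -0.1
grasp_force: 0.8
clock: 25.25
position: [483.0, 155.1, 55.7]
ee_rot: [0.781, -0.625, 0.0, -0.0]
contact_force: [-2.3, 0.8, -0.2]
gripper_width: 0.0
grasp_force: 0.8
```

Continue in small pushes until a firm stop is felt.

```bash
python3 -m creep '{"translation":[[0.1,0.02,0],[0.2,0.04,0],[0.3,0.06,0],[0.3,0.06,0]],"delta_rot":[[0,0,0],[0,0,0],[0,0,0],[0,0,0]],"hand":[0,0,0,0]}'
python3 -m creep '{"translation":[[0.1,0.02,0],[0.2,0.04,0],[0.2,0.04,0]],"delta_rot":[[0,0,0],[0,0,0],[0,0,0]],"hand":[0,0,0]}'
```

```text
clock: 25.75
position: [485.4, 155.4, 55.7]
ee_rot: [0.781, -0.625, -0.0, 0.0]
contact_force: [-3.9, 0.0, 1.4]
gripper_width: 0.2
grasp_force: 1.7
clock: 26.12
position: [485.5, 155.3, 55.6]
ee_rot: [0.781, -0.625, -0.001, 0.002]
contact_force: [-9.7, 1.3, 6.0]
gripper_width: -0.2
grasp_force: 4.5
```

```bash
python3 -m creep '{"translation":[[0.15,0.03,0],[0.15,0.03,0],[-1,-0.2,0],[-3,-0.7,0],[-3,-0.7,5],[-5,-3,10],[-6,-9,14],[-6,-15,14]],"delta_rot":[[0,0,0],[0,0,0],[0,0,0],[0,0,0],[0,0,0],[0,0,0],[0,0,0],[0,0,0]],"hand":[0,0,0,0,0,0,0,0]}'
python3 -m creep '{"translation":[[0,-5,0],[0,-10,0],[0,-15,0],[0,-15,0]],"delta_rot":[[0,0,0],[0,0,0],[0,0,0],[0,0,0]],"hand":[0,0,0,0]}'
python3 - <<'E'
from h import *
snap("l")
C0=np.array([526,129.9]);a=np.radians(12.6);ex=np.array([np.cos(a),np.sin(a)]);ey=np.array([-ex[1],ex[0]])
for n in("side","top"):
    X=cloud(n,np.load(f"l_{n}.npy"));Z=X[...,2];q=X[...,:2]-C0;x=q@ex;y=q@ey
    m=(abs(x+10)<40)&(y>5)&(y<60)&(Z>98)&(Z<114);kx,ky=x[m].mean(),y[m].mean();print(n,"knob",m.sum(),kx.round(1),ky.round(1),"phi",np.arctan2(-(kx+10),125-ky))
    m=(abs(y+70)<25)&(abs(x)<60)&(Z>50)&(Z<90);f=np.polyfit(x[m],Z[m],1);print("lid",np.degrees(f[0]),np.polyval(f,-60))
i=np.load("l_side_i.npy");j=np.load("l_top_i.npy")
cv2.imwrite("pics/l_crop.png",np.hstack([cv2.resize(i[130:270,200:370],(400,330)),cv2.resize(j[200:340,180:350],(400,330))])[:,:,::-1])
E
```

```text
clock: 27.12
position: [430.2, 12.1, 198.8]
ee_rot: [0.782, -0.624, 0.003, -0.004]
contact_force: [1.1, 0.4, -0.4]
gripper_width: -0.0
grasp_force: 0.0
clock: 27.62
position: [428.3, -140.5, 195.3]
ee_rot: [0.779, -0.627, 0.001, -0.0]
contact_force: [-1.0, 0.4, -0.3]
gripper_width: -0.1
grasp_force: 0.0
side knob 29 -15.4 30.9 phi 0.05757293018648863
lid -0.15288187497303565 63.36382251145287
top knob 50 -11.0 33.9 phi 0.010753265613566515
lid -0.32981569942383987 65.76793608947456
```

View pics/l_crop.png

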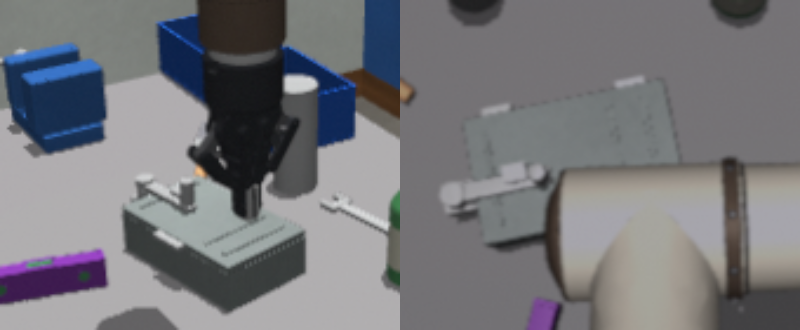

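The lid is closed flat and the keeper lies along the lid in the clip (top crop, 450–545, y 180). Its angle is about 0.01 rad and it pushed up against a firm stop. The gripper is clear of everything.

```bash
python3 -m creep '{"translation":[[0,0,0],[0,0,0]],"delta_rot":[[0,0,0],[0,0,0]],"hand":[0,0]}'; python3 -c "
from bench import job_done; print(job_done())"
```

```text
clock: 27.98
position: [428.3, -136.8, 195.3]
ee_rot: [0.781, -0.624, 0.0, -0.0]
contact_force: [0.1, -0.1, -0.2]
gripper_width: 0.2
grasp_force: 0.0
the job is handed in; nothing more can be done
None
```

The job is handed in at 28 s: the level was drawn out, let go, and laid upright in the pocket; the lid was lowered closed, and the keeper swung home to its stop; beforehand I nudged the keeper slightly outward, as its bar overlapped the lid's path.

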